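Feed a sample carrier into a shielded counter with the push stick

ROBOT

A 6-joint arm with a two-finger parallel gripper is mounted at the origin on the work surface. World frame = base frame: x ahead of the robot, y to its left, z up, the work surface at z = 0. Lengths are in mm, angles in rad, forces in N, time in s.
With the tool pointing down it reaches from about 350 to 875 mm from the base axis. Payload 4.2 kg.
Tool frame: the origin (TCP) lies between the finger pads; the fingertips stand 11 mm ahead of it and the grasp point (between the pads) lies 8 mm behind it; z points along the fingers, y is the direction in which the jaws open and shut (so a half turn about z gives the same grasp; the last joint's range is limited). The gripper opens to 85 mm and grips with 20 to 120 N. Pads are 22 mm wide; open, the fingers measure 114 mm over their backs; the gripper's body (76 mm by 85 mm) begins 54 mm behind the grasp point. The pads swing forward as they close: fully open they stand 13 mm farther back than shut.
Start: joints at [1.523, 0.385, 0.008, 0, -1.194, -0.259], TCP at [188.724, 595.804, 242.312] pointing down, gripper open.
Joint ranges: [-3.14, 3.14], [-1.21, 2.06], [-1.07, 1.41], [-3.16, 2.05], [-2.99, -0.16], [-3.1, 3.1]. Speed limits (rad/s): [2.79, 2.79, 3.14, 3.14, 3.14, 3.14].

INTERFACE

Orientations are given as a unit quaternion [x, y, z, w].
In Python, from bench import * gives the robot as it stands. The module is installed in compiled form; this text tells all that it offers.
- The arm moves only by the tool drive_tool, never from a script. Its argument "increments" is a list of rows, each a list of 3 entries, a list of its own where there are three numbers: the gripper command: -1 is shut, 1 is fully open, values between are in proportion, then the shift along the tool's x, y, z scaled (see below), then the turn about the tool's z scaled (see below). In form: [[hand, [tx, ty, tz], turn], ...]. A call has 1 to 20 rows; each row shifts and turns the commanded pose from where the row before left it, along the tool's axes as they then stand; what a row does not reach is not made up. The controller multiplies each number of a shift by 0.3 m and each number of a turn by 2 rad. A row lasts 1/8 s, in which the tool goes at most 62.5 mm and 10.7 degrees, less where a joint would pass 70% of its speed; a pose out of reach is approached as far as the arm can. A call with a number of a shift or a turn outside -1 to 1 is refused whole. A call with a gripper value outside its range is refused whole. The fingers move at their own pace and stop on an object; the grip force is fixed at half the most. Time passes only in rows, so rows that do not move let the fingers close. It gives the time, the measured TCP pose, the force and the opening at its end, in the units of the state.
- read_state(): the state, without advancing time (a new reading comes with each control period).
- get_image(name): name is "scene" or "top" or "wrist"; returns the picture (480x640x3 uint8, red, green, blue); there is no depth.
- calibration(name): a dict with "fovy" (degrees; the focal length in pixels is half the picture's height over the tangent of half this angle, whatever the lens; pixels are square), "cx", "cy" (the principal point, pixels), "k1" (the pictures are not rectified: a ray, as slopes to the right and down, at radius r is drawn at 1 + k1 r^2 times it, then the intrinsics apply), "R" (3x3) and "t" (3): a world point X has camera coordinates R X + t. Camera axes: x right, y down, z forward; pixel columns grow to the right and rows downward; lengths in mm; the calibration is good to about 2 mm. A picture is of the moment at which its call begins: read the wrist's pose just before it. calibration takes no time and is no camera call; for the wrist camera it gives the pose at the moment of the call.
- job_done(): hands the job in, once; it reports no verdict.
The state is a dict: "clock": time; "joints": joint angles; "joint_vel": joint speeds; "joint_efforts": joint torques, N m; "position": TCP position; "ee_rot": TCP orientation; "contact_force": force on the tool from outside, world axes, zero at the start; "wrist_torque": the same for the moment, N m; "gripper_width": finger opening in mm.
Only numpy, scipy, OpenCV 4.12 (cv2) and the standard library are available. Lean on these libraries where they do the work, as an engineer would, in place of code of your own. Each camera call takes 0.05 s, during which the arm holds its last target.

TASK

Load the sample carrier into the counting shield: set it lengthwise in front of the low opening, then use the push stick behind it to feed it under the red shutter until you feel it press the hidden plunger fully home against its firm stop. Push gently, keep your fingers off the carrier once it is entering the opening, and leave the jar, meter and screwdriver where they are. Finish with the stick drawn right out and standing on its sole on the bench, clear of the opening, so that the shutter drops shut behind the carrier.

Things in the scene. Friction and masses are not known exactly. Their poses are not given: they have to be found in the camera images.
- shield: Fixed grey lead-block counting shield, 240 long (x), 160 wide (y), 120 high; silver detector can on top (68 dia., 155 mm behind the mouth, top at 235). Origin: on the bench in the plane of the tunnel mouth, on the tunnel's centre line. +x is the feed direction, into the tunnel; z up. The tunnel floor is the bench.
- mouth (a point): Centre of the yellow-framed mouth, 58 wide, 50 high; the tunnel keeps this section. Yellow cheeks, 30 high, flare from its sides to 90 apart, 30 mm in front of it. A back stop with a plunger hides inside, its depth set anew each time: plunger face 145 to 175 mm behind the mouth before it is pressed.
- shutter (a joint): Light red shutter flap just inside the mouth, hanging from a hinge 47 mm above the bench, 44 mm long, 60 g. 0 rad = hanging shut, up to 1.45 rad = swung up inwards. The carrier pushes it open; it rests on whatever is under it and falls shut by its own weight once the way is clear.
- plunger (a joint): Plunger of the hidden back stop, pressed by the carrier's nose; its brass tail stands out of the shield's back and moves with it. 0 m = out (start), 0.012 = fully home on a firm stop. Moves against about 4 N of friction, stays where left (no spring). Sliding the carrier alone takes 1 to 6 N. Once home the resistance rises steeply; over 45 N from stick to carrier overloads it.
- carrier: Loose aluminium block 100 long (x), 50 wide (y), 30 high, with an orange disc (40 dia., 6 thick) on top: 36 high in all; about 0.4 kg. Origin: centre of its underside. Both ends are alike (a black strip marks +x); either may go first. Grip across its 50 mm width from above.
- stick: Loose push stick, 0.22 kg: plywood bar 200 long, 24 wide, 26 high, standing on its sole, with a blue upright handle (50 long, 22 thick across y, 26 to 86 mm above the sole). Origin: on the sole under the handle's middle. +x runs to the flat black nose 165 mm ahead; the tail is 35 mm behind; z up. Grip the handle across its thickness from above.
- stick_nose (a point): Centre of the stick's flat nose face, 165 mm ahead of the handle's middle and 13 mm above the sole.
- jar: Amber jar with a white cap, 52 dia., 85 high, a bystander. Origin: centre of its underside.
- meter: Grey hand-held meter, 75 x 120 x 40 high with a black knob to 48, a bystander. Origin: centre of its underside.
- screwdriver: Screwdriver lying on the bench, a bystander. Its x runs along it, handle to -x.

How it is judged (in metres and radians):
On the way, in this order (a step that is already met when the one before it is completed fails the run):
1. the push stick is pushing the carrier into the opening (its nose at least 30 mm inside) (x of carrier in the frame of shield between -0.02 and 0.12 m and y of carrier in the frame of shield between -0.03 and 0.03 m and contact force between stick and carrier above 0.3 N).
2. the plunger is pressed home (10 of its 12 mm or more) by the carrier (value of joint plunger above 0.01 m and x of carrier in the frame of shield above 0.09 m and y of carrier in the frame of shield between -0.03 and 0.03 m), for 0.1 s.
At the end, for the whole second after the job is handed in: The plunger is pressed at least 10 of its 12 mm; the carrier's middle is over 90 mm inside the mouth and within 30 mm of the tunnel's centre line; the shutter hangs shut (under 0.12 rad); the stick rests on its sole on the bench (tilt under 0.1 rad), its nose at least 10 mm before the mouth (all of step 2 and value of joint shutter below 0.12 rad and x of stick_nose in the frame of shield below -0.01 m and angle between stick's own z axis and vertical below 0.1 rad and height (world z) of stick below 0.006 m and linear speed of each of stick, carrier below 0.02 m/s); the robot touches nothing.
It fails at once if the fingers touch the carrier when it is in line with the tunnel (within 30 mm) and its middle is less than 20 mm in front of the mouth or further in (x of carrier in the frame of shield above -0.02 m and y of carrier in the frame of shield between -0.03 and 0.03 m and contact force between the fingers and carrier above 0.5 N).
It fails at once if the stick pushes the carrier with more than 45 N (contact force between stick and carrier above 45 N).
It fails at once if a bystander (jar, meter, screwdriver) is moved by more than 30 mm or the jar is tipped (distance of any of jar, meter, screwdriver from where it was at the start of the episode above 0.03 m or angle between jar's own z axis and vertical above 0.4 rad).
It also fails if it takes over 72 s, if anything falls off the work surface, if the arm or the gripper's body presses on something with over 40 N, if the wrist force passes 120 N, or if a joint passes its speed limit or range.

## Working session

There is one attempt and no reset: what is moved stays moved. The work goes in short steps, Python scripts to look and compute and a tool call to move; the robot and the scene stay as the last step left them, time stands still between calls to the robot, and variables do not carry over. Pictures are saved under pics/ and viewed, and the job is handed in when it is done.

Besides the shell and the picture viewer there is one more tool, called after "Call:" by a JSON object that holds its "method" and its "body", one argument or row to a line. drive_tool: Moves the arm, as the interface text tells. Shifts and turns lie within -1 to 1; 1 stands for 0.3 m of shift or 2 rad of turn. Its arguments: {"type":"object","properties":{"increments":{"type":"array"}},"required":["increments"]}

```bash
mkdir -p pics; ls; python3 - <<'E'
from bench import *
import cv2
print(read_state())
for n in ["scene","top","wrist"]:
    c=calibration(n); print(n,c)
    cv2.imwrite(f"pics/{n}0.png",get_image(n)[:,:,::-1])
E
```

```text
pics
{'clock': 0.0, 'joints': array([ 1.52260067e+00,  3.85550682e-01,  6.65203932e-03, -4.91938190e-04,
       -1.19396628e+00, -2.58606955e-01]), 'joint_vel': array([-0.00122613, -0.00192052,  0.00158168, -0.00031737,  0.00074518,
       -0.00038313]), 'joint_efforts': array([ 6.51883420e-04, -3.92293561e+01,  1.88393354e+01,  4.18601230e+00,
       -4.62678523e-03, -4.07615360e-06]), 'position': array([188.56799693, 595.30894252, 241.23638805]), 'ee_rot': array([ 9.88242650e-01, -1.52889967e-01, -1.18739721e-04,  1.05258681e-03]), 'contact_force': array([-0.30546429, -0.43161947, -0.0718592 ]), 'wrist_torque': array([-0.04221776, -0.00154562, -0.02404311]), 'gripper_width': 85.34195960564524}
scene {'fovy': 43.10949005634161, 'cx': 316.45904177247155, 'cy': 235.79383546234507, 'k1': -0.05420057500013193, 'R': array([[-0.55727033,  0.83022383, -0.01334801],
       [ 0.71955333,  0.47483813, -0.50672651],
       [-0.41435828, -0.29198825, -0.86200352]]), 't': array([ 334.53950917, -393.93130429, 1377.3161332 ])}
top {'fovy': 42.129199194631546, 'cx': 305.5000162593672, 'cy': 230.0536708323966, 'k1': -0.1232847780049186, 'R': array([[ 0.00272038, -0.99999116, -0.00320466],
       [-0.97886754, -0.0020076 , -0.20448549],
       [ 0.20447725,  0.00369322, -0.97886435]]), 't': array([ -22.31691703,  583.84299258, 1302.11081335])}
wrist {'fovy': 71.58047237912174, 'cx': 317.98053313746254, 'cy': 237.6053292767581, 'k1': 8.427324419709202e-05, 'R': array([[-0.30211929, -0.95326498,  0.003134  ],
       [-0.90080962,  0.28656706,  0.32622285],
       [-0.31187492,  0.09573508, -0.9452877 ]]), 't': array([622.60418803, -43.16148071, 382.63011391])}
```

View pics/scene0.png

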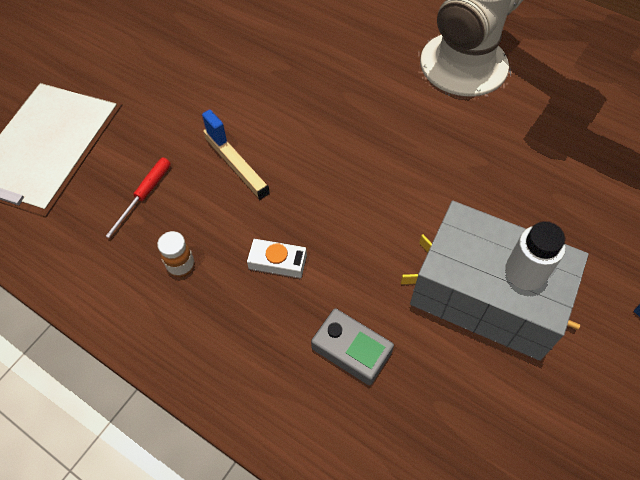

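View pics/top0.png

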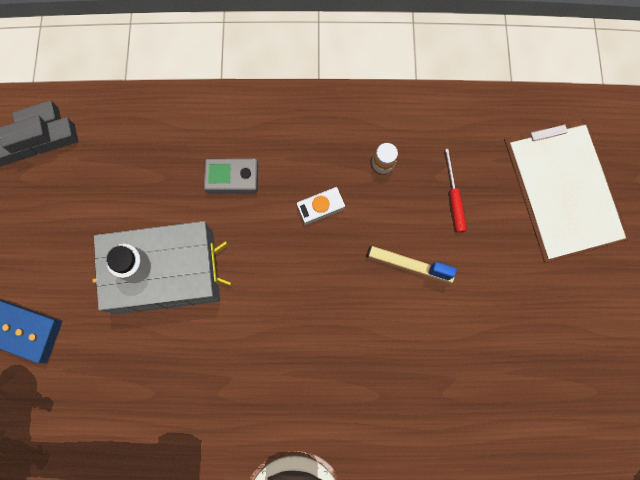

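View pics/wrist0.png

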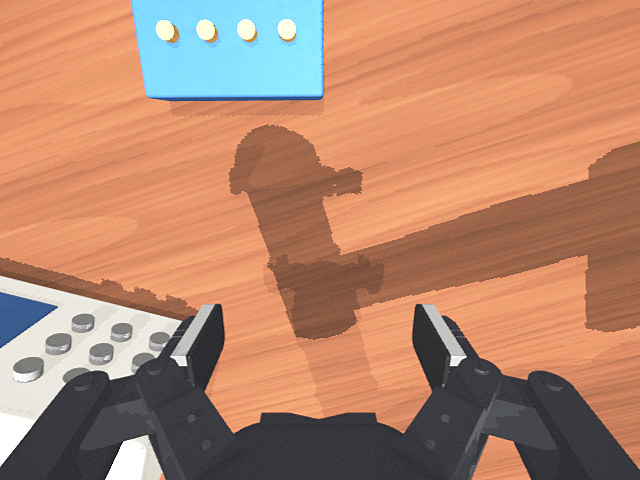

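The pictures show the following:
- **Shield:** at the left in the top view, with its mouth facing right and yellow cheeks near (220,245) and (222,281).
- **Carrier:** around (320,205), with its black strip towards the shield.
- **Stick:** handle at (443,270), black nose at (372,253).

Next I'll measure these positions.

```bash
cat > h.py <<'E'
import numpy as np, cv2
from bench import *
def K(c):
    f=240/np.tan(np.radians(c["fovy"])/2); return np.array([[f,0,c["cx"]],[0,f,c["cy"]],[0,0,1.]])
def cast(c,px,z):
    px=np.atleast_2d(np.asarray(px,float)); d=np.array([c["k1"],0,0,0.])
    n=cv2.undistortPoints(px[:,None],K(c),d)[:,0]
    r=np.c_[n,np.ones(len(n))]@c["R"]; o=-c["R"].T@c["t"]
    return o+r*((z-o[2])/r[:,2])[:,None]
def proj(c,X):
    X=np.atleast_2d(np.asarray(X,float))
    return cv2.projectPoints(X[:,None],cv2.Rodrigues(c["R"])[0],c["t"],K(c),np.array([c["k1"],0,0,0.]))[0][:,0]
def blobs(mask,amin=20):
    n,l,s,ce=cv2.connectedComponentsWithStats(mask.astype(np.uint8))
    return [(l==i,s[i],ce[i]) for i in range(1,n) if s[i][4]>=amin]
def rect(m):
    p=np.argwhere(m)[:,::-1].astype(np.float32); r=cv2.minAreaRect(p); return r,cv2.boxPoints(r)
E
python3 - <<'E'
from h import *
np.set_printoptions(precision=1,suppress=True)
for n in ["top","scene"]:
    im=cv2.imread(f"pics/{n}0.png"); c=calibration(n)
    hsv=cv2.cvtColor(im,cv2.COLOR_BGR2HSV); H,S,V=[hsv[:,:,i].astype(int) for i in range(3)]
    print("==",n)
    for nm,m,z in [("orange",(H>8)&(H<20)&(S>190)&(V>190),36),("blue",(H>105)&(H<130)&(S>150)&(V>80),86),
                 ("wood",(H>15)&(H<28)&(S>60)&(S<150)&(V>170),26),("yellow",(H>22)&(H<32)&(S>180)&(V>120),30),
                 ("white",(S<25)&(V>215),30),("grey",(S<35)&(V>110)&(V<190),120)]:
        for b,s,ce in blobs(m,25):
            r,bx=rect(b); 
            print(nm,s,ce,cast(c,ce,z)[0],"box",bx.round(1).tolist(), cast(c,bx,z)[:,:2].tolist() if s[4]<3000 and nm!='white' or 1 else '') if s[1]>80 else None
E
python3 - <<'E'
import cv2
im=cv2.imread('pics/top0.png')
cv2.imwrite('pics/topz.png',cv2.resize(im[180:330,80:280],(800,600),interpolation=cv2.INTER_CUBIC))
cv2.imwrite('pics/topz2.png',cv2.resize(im[170:290,290:470],(800,533),interpolation=cv2.INTER_CUBIC))
im=cv2.imread('pics/scene0.png')
cv2.imwrite('pics/scenez.png',cv2.resize(im[190:370,390:630],(800,600),interpolation=cv2.INTER_CUBIC))
E
```

```text
== top
orange [313 196  16  16 174] [320.3 203.2] [650.6 -53.9  36. ] box [[313.0, 196.0], [328.0, 196.0], [328.0, 211.0], [313.0, 211.0]] [[667.374700653288, -37.512736450150264], [667.4491139835359, -71.30746917345893], [632.6925002559885, -71.13250434453036], [632.6207395567303, -37.51745651841286]]
blue [432 262  25  17 278] [443.4 270.3] [ 491.6 -314.8   86. ] box [[430.79998779296875, 273.6000061035156], [435.0, 261.0], [456.6000061035156, 268.20001220703125], [452.3999938964844, 280.79998779296875]] [[484.5876071713826, -287.39896415330327], [511.66318870126906, -297.40698938920207], [496.10146647233887, -343.39506114498397], [469.1017104060772, -333.19747917056173]]
blue [   0  301   54   61 2072] [ 23.6 331.3] [356.  581.6  86. ] box [[-14.899999618530273, 343.6000061035156], [0.10000000149011612, 300.6000061035156], [54.5, 319.6000061035156], [39.5, 362.6000061035156]] [[327.5195549372333, 667.5947362320892], [420.846194059746, 640.8454854000948], [382.2906195315094, 513.87668449936], [290.8512496736497, 541.0384306848977]]
wood [369 246  61  29 652] [398.9 259.8] [ 523.8 -
[... 12263 characters left out ...]
 [711.1  -5.4 120. ] box [[246.0, 267.79998779296875], [247.10000610351562, 261.3999938964844], [301.1000061035156, 270.79998779296875], [300.0, 277.20001220703125]] [[734.1144390003399, -45.71771339682476], [723.7723442355286, -51.28481025584438], [689.4204142723436, 31.8822629490046], [699.8525377260537, 36.90442825613815]]
grey [ 312  309   81   70 1908] [348.6 340.9] [747.7 159.5 120. ] box [[310.70001220703125, 341.1000061035156], [332.8999938964844, 305.6000061035156], [393.6000061035156, 343.5], [371.3999938964844, 379.0]] [[779.6464752428137, 111.81393745577745], [712.0933177007173, 107.85409448922076], [713.7794117279959, 218.23950154278506], [779.1208391635903, 218.87757921171826]]
```

View pics/topz.png

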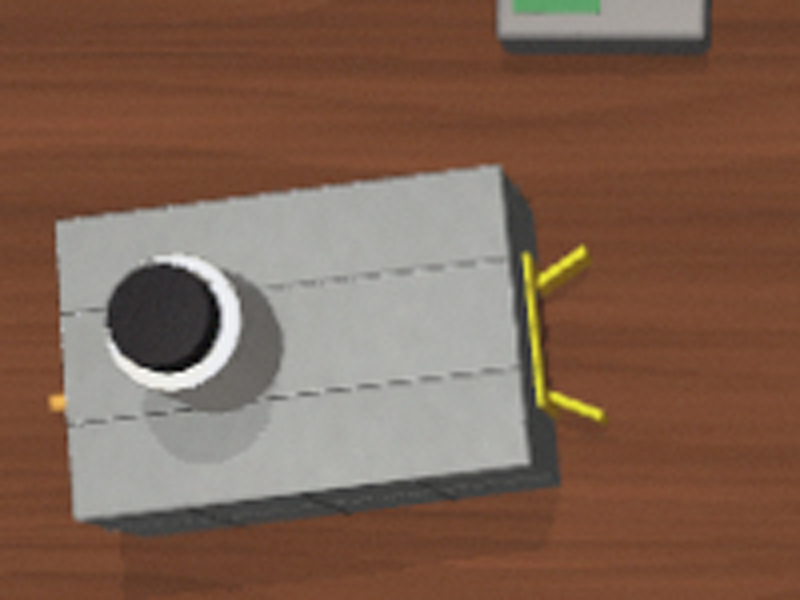

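View pics/topz2.png

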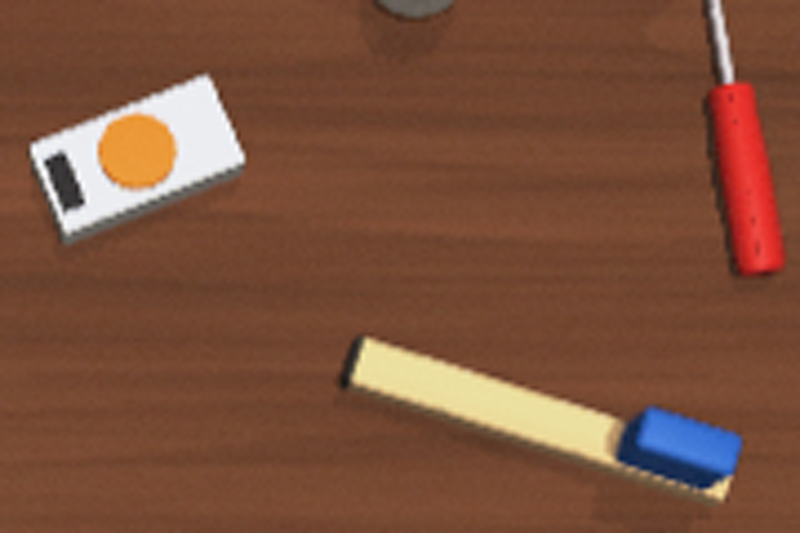

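View pics/scenez.png

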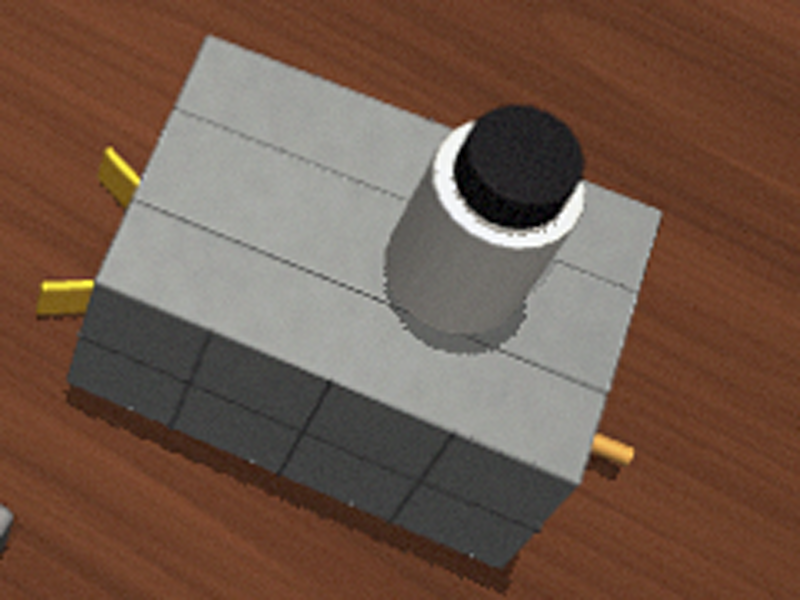

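```bash
python3 - <<'E'
from h import *
np.set_printoptions(precision=1,suppress=True)
ct,cs=calibration("top"),calibration("scene")
def T(p,z,s=4,o=(80,180)): return cast(ct,(np.array(p)+.5)/s-.5+np.array(o),z)[:,:2]
def S(p,z): return cast(cs,(np.array(p)+.5)/(10/3)-.5+np.array((390,190)),z)[:,:2]
A=T([(57,222),(500,166),(530,465),(75,520)],120); B=S([(660+0,212),(0,0),(0,0),(0,0)],120)
# order: back+x? print edges
B=S([(582,483),(95,283),(208,38),(660,212)],120)
for Q in (A,B):
    print(Q.tolist()); fm=(Q[1]+Q[2])/2; bm=(Q[0]+Q[3])/2
    d=bm-fm; print("front mid",fm,"len",np.linalg.norm(d),"w",np.linalg.norm(Q[1]-Q[2]),np.linalg.norm(Q[0]-Q[3]),"ang",np.degrees(np.arctan2(d[1],d[0])))
    for i,j in((1,0),(2,3)):
        e=Q[j]-Q[i]; print(np.degrees(np.arctan2(e[1],e[0])))
    e=Q[1]-Q[2]; print("front edge normal",np.degrees(np.arctan2(e[1],e[0]))+90)
print("cheek tips top",T([(585,250),(603,415)],30)); print("cheek scene",S([(104,150),(40,284)],30))
print("frame top strip z50",T([(527,254),(542,404)],55))
# stick
s=800/180
Hd=T([(650,407),(742,435),(722,488),(640,450)],86,s,(290,170)); print("handle top",Hd, Hd.mean(0))
print("nose", T([(343,385),(360,338)],26,s,(290,170)))
im=cv2.imread('pics/scene0.png'); cv2.imwrite('pics/sz2.png',cv2.resize(im[100:210,190:300],(800,600)[:1]*0 or (600,600),interpolation=cv2.INTER_CUBIC))
im=cv2.imread('pics/top0.png'); cv2.imwrite('pics/tz3.png',cv2.resize(im[240:290,360:465],(800,381),interpolation=cv2.INTER_CUBIC))
E
```

```text
[[559.5286902527527, 427.11743466039815], [590.1685126432565, 191.02982152762158], [432.99358431798953, 170.16062289216214], [402.3565844443502, 406.9406325415358]]
front mid [511.6 180.6] len 238.41069482220865 w 158.5543488704711 158.46190137692844 ang 97.38356064382805
97.3946049687403
97.3725480655761
front edge normal 97.56331628891117
[[558.2250529888157, 429.13406758628037], [591.4015486976509, 192.37314497837576], [435.12246502989603, 172.29542847412253], [403.3860721187257, 406.8404320996731]]
front mid [513.3 182.3] len 237.87757313992856 w 157.5635322403579 156.43566147173038 ang 97.84200047484914
97.97672272413384
97.70591685251655
front edge normal 97.32088537178295
cheek tips top [[562.3 156.9]
 [469.9 144.4]]
cheek scene [[470.4 144.3]
 [561.6 156. ]]
frame top strip z50 [[555.3 185.4]
 [472.7 174.6]]
handle top [[ 511.3 -299.3]
 [ 497.6 -343.4]
 [ 472.1 -332.6]
 [ 490.4 -293.6]] [ 492.9 -317.2]
nose [[ 531.8 -157.4]
 [ 555.7 -166.3]]
```

View pics/sz2.png

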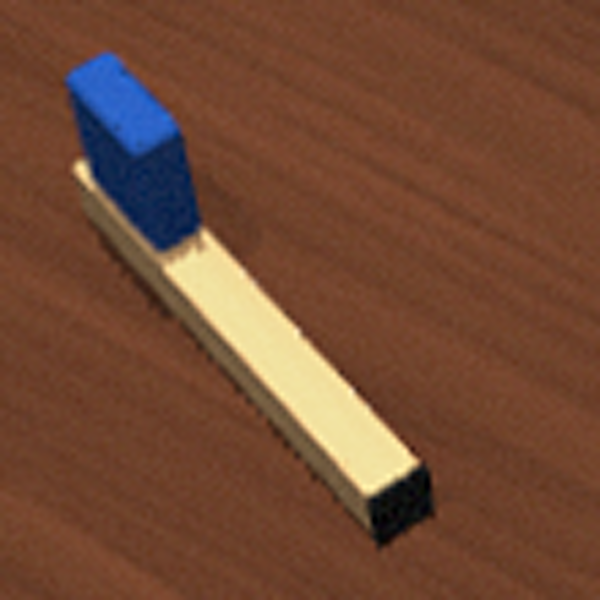

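View pics/tz3.png

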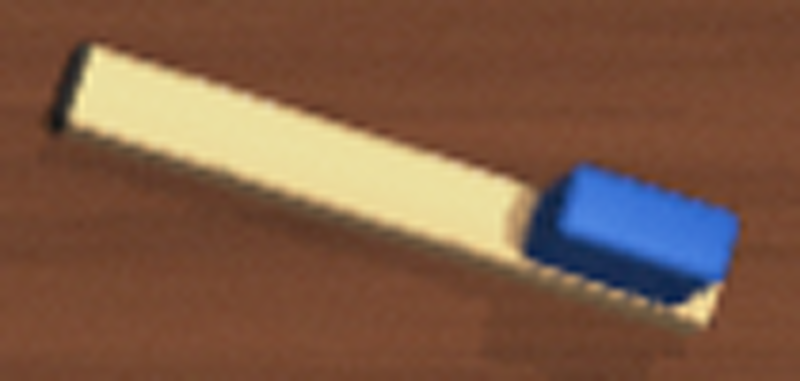

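```bash
cat >> h.py <<'E'
def tool(st=None):
    st=st or read_state(); x,y,z,w=st["ee_rot"]
    from scipy.spatial.transform import Rotation as Ro
    return Ro.from_quat(st["ee_rot"]).as_matrix(), st["position"]
def plan(x,y,z,yaw):
    Rm,p=tool(); psi=np.degrees(np.arctan2(Rm[1,0],Rm[0,0]))
    a=np.radians(yaw); ax=np.array([[np.cos(a),np.sin(a),0],[np.sin(a),-np.cos(a),0],[0,0,-1]])
    d=ax@(np.array([x,y,z])-p); t=(psi-yaw+180)%360-180
    print("pos",p.round(1),"yaw",psi.round(2),"tilt",np.degrees(np.arccos(-Rm[2,2])).round(2))
    print("turn deg",round(t,2),"units",round(np.radians(t)/2,4),"| shift in target axes mm",d.round(1),"units",(d/300).round(4))
E
python3 - <<'E'
from h import *
np.set_printoptions(precision=1,suppress=True)
ct,cs=calibration("top"),calibration("scene")
H=cast(ct,(np.array([(583,165),(738,213),(718,282),(562,232)])+.5)/7.62-.5+np.array((360,240)),86); print(H[:,:2],H.mean(0))
s=600/110
G=cast(cs,(np.array([(108,54),(180,128),(133,155),(70,78)])+.5)/s-.5+np.array((190,100)),86); print(G[:,:2],G.mean(0))
N=cast(cs,(np.array([(427,465),(372,497)])+.5)/s-.5+np.array((190,100)),26);print(N,N.mean(0))
plan(650.7,-53.6,200,-67.4)
E
```

```text
[[ 511.2 -299.7]
 [ 497.6 -343.1]
 [ 478.1 -336.6]
 [ 492.3 -293.1]] [ 494.8 -318.1   86. ]
[[ 480.6 -335.2]
 [ 493.9 -291. ]
 [ 513.  -297.3]
 [ 497.1 -339.5]] [ 496.1 -315.7   86. ]
[[ 532.8 -158.7   26. ]
 [ 554.7 -166.8   26. ]] [ 543.8 -162.7   26. ]
pos [188.6 595.4 241.5] yaw -17.59 tilt 0.09
turn deg 49.81 units 0.4347 | shift in target axes mm [ 776.8 -177.2   41.5] units [ 2.6 -0.6  0.1]
```

Call:
{"method": "drive_tool", "body": {
  "increments": [
    [1,[0,0,-0.15],0],
    [1,[0,0,-0.15],0],
    [1,[0,0,-0.1],0]
  ]
}}

```text
clock: 0.52
position: [188.8, 596.0, 364.6]
ee_rot: [0.988, -0.153, 0.0, -0.001]
contact_force: [0.2, 0.2, -0.2]
gripper_width: 85.6
```

Call:
{"method": "drive_tool", "body": {
  "increments": [
    [1,[0,0,0],0.087],
    [1,[0,0,0],0.087],
    [1,[0,0,0],0.087],
    [1,[0,0,0],0.087],
    [1,[0,0,0],0.087],
    [1,[0.15,-0.035,0],0],
    [1,[0.15,-0.035,0],0],
    [1,[0.15,-0.035,0],0],
    [1,[0.15,-0.035,0],0],
    [1,[0.15,-0.035,0],0],
    [1,[0.15,-0.035,0],0],
    [1,[0.15,-0.035,0],0],
    [1,[0.15,-0.035,0],0],
    [1,[0.15,-0.035,0],0],
    [1,[0.15,-0.035,0],0],
    [1,[0.15,-0.035,0],0],
    [1,[0.15,-0.035,0],0],
    [1,[0.15,-0.035,0],0],
    [1,[0.15,-0.035,0],0]
  ]
}}

```text
clock: 2.9
position: [566.9, 69.2, 362.0]
ee_rot: [0.832, -0.555, -0.0, 0.0]
contact_force: [0.6, 0.7, -0.0]
gripper_width: 84.9
```

```bash
python3 - <<'E'
from h import *
plan(650.7,-53.6,150,-67.4); print(read_state()["joints"])
E
```

```text
pos [566.9  69.2 362. ] yaw -67.42 tilt 0.03
turn deg -0.02 units -0.0002 | shift in target axes mm [145.6 -30.2 212. ] units [ 0.4853 -0.1007  0.7066]
[ 4.04916566e-01  2.34257949e-01  8.83371752e-02 -2.93052295e-04
 -1.42541147e+00 -1.08485866e-02]
```

Call:
{"method": "drive_tool", "body": {
  "increments": [
    [1,[0.1213,-0.0252,0.1],0],
    [1,[0.1213,-0.0252,0.1],0],
    [1,[0.1213,-0.0252,0.1],0],
    [1,[0.1213,-0.0252,0.1],0],
    [1,[0,0,0.1],0],
    [1,[0,0,0.1],0],
    [1,[0,0,0.1],0],
    [1,[0,0,0],0],
    [1,[0,0,0],0]
  ]
}}

```text
clock: 4.03
position: [650.9, -52.3, 153.5]
ee_rot: [0.832, -0.555, 0.001, -0.0]
contact_force: [-0.4, 0.4, 0.5]
gripper_width: 85.4
```

```bash
python3 - <<'E'
from h import *
plan(650.7,-53.6,16,-67.4)
c=calibration("wrist"); im=get_image("wrist")[:,:,::-1].copy(); cv2.imwrite("pics/w1.png",im)
hsv=cv2.cvtColor(im,cv2.COLOR_BGR2HSV); H,S,V=[hsv[:,:,i].astype(int) for i in range(3)]
for b,s,ce in blobs((H>5)&(H<22)&(S>190)&(V>190),300): print("orange",s,ce,cast(c,ce,36))
for b,s,ce in blobs((S<30)&(V>200),1000): r,bx=rect(b); print("white",s,bx.tolist(),cast(c,bx,30))
E
```

```text
pos [650.9 -52.3 153.5] yaw -67.4 tilt 0.1
turn deg 0.0 units 0.0 | shift in target axes mm [  1.1   0.7 137.5] units [0.0037 0.0023 0.4583]
white [ 496    0  144  160 5725] [[494.50006103515625, 139.50003051757812], [636.5000610351562, -2.499969482421875], [658.5000610351562, 19.500030517578125], [516.5000610351562, 161.50003051757812]] [[ 558.23505084 -170.54418511   30.        ]
 [ 521.16983748 -282.13165306   30.        ]
 [ 499.42052381 -277.78678636   30.        ]
 [ 534.29628634 -163.27079727   30.        ]]
white [ 288  163   66  123 5238] [[287.9999694824219, 284.9999694824219], [287.9999694824219, 162.99996948242188], [352.9999694824219, 162.99996948242188], [352.9999694824219, 284.9999694824219]] [[ 6.56255453e+02 -3.09961782e-01  3.00000000e+01]
 [ 6.92859888e+02 -9.60288042e+01  3.00000000e+01]
 [ 6.47546576e+02 -1.14901792e+02  3.00000000e+01]
 [ 6.04957920e+02 -2.17075164e+01  3.00000000e+01]]
```

View pics/w1.png

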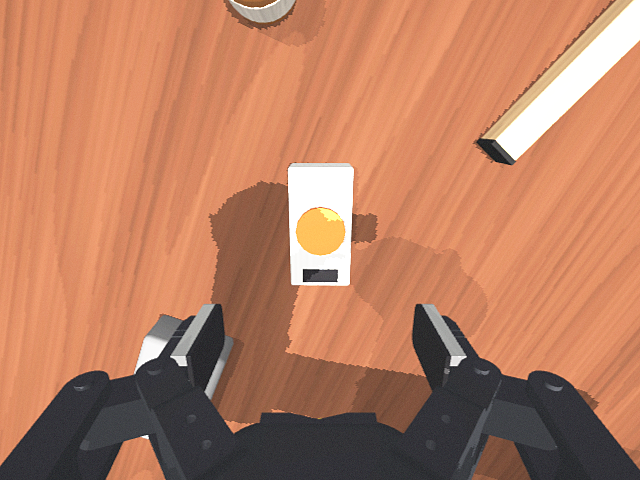

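The wrist picture shows the carrier square to the jaws, with its disc at (321,231), and nothing under the finger paths. I'll descend and grip.

Call:
{"method": "drive_tool", "body": {
  "increments": [
    [1,[0.004,0.002,0.1],0],
    [1,[0,0,0.1],0],
    [1,[0,0,0.1],0],
    [1,[0,0,0.08],0],
    [1,[0,0,0.05],0],
    [1,[0,0,0.02],0],
    [1,[0,0,0],0],
    [1,[0,0,0],0]
  ]
}}

```text
clock: 5.08
position: [650.8, -53.6, 18.5]
ee_rot: [0.832, -0.555, 0.001, -0.001]
contact_force: [0.0, -1.0, 0.2]
gripper_width: 85.2
```

Call:
{"method": "drive_tool", "body": {
  "increments": [
    [-1,[0,0,0],0],
    [-1,[0,0,0],0],
    [-1,[0,0,0],0],
    [-1,[0,0,0],0],
    [-1,[0,0,0],0],
    [-1,[0,0,0],0]
  ]
}}

```text
clock: 5.82
position: [650.3, -53.6, 18.1]
ee_rot: [0.832, -0.555, 0.0, -0.0]
contact_force: [-2.2, 0.6, 6.4]
gripper_width: 48.5
```

Call:
{"method": "drive_tool", "body": {
  "increments": [
    [-1,[0,0,-0.05],0],
    [-1,[0,0,-0.1],0],
    [-1,[0,0,-0.1],0],
    [-1,[0,0,0],0.066],
    [-1,[0,0,0],0.066],
    [-1,[0,0,0],0]
  ]
}}

```text
clock: 6.58
position: [649.1, -53.7, 91.5]
ee_rot: [0.752, -0.659, -0.001, 0.001]
contact_force: [0.9, -0.1, -5.2]
gripper_width: 48.7
```

```bash
python3 - <<'E'
from h import *
plan(523.3,96.5,80,-82.5); print(read_state()["gripper_width"],read_state()["contact_force"])
E
```

```text
pos [649.1 -53.7  91.5] yaw -82.49 tilt 0.12
turn deg 0.01 units 0.0001 | shift in target axes mm [-165.3  105.2   11.5] units [-0.551   0.3505  0.0384]
48.68548753962304 [ 0.85303178 -0.14591181 -5.1598171 ]
```

Call:
{"method": "drive_tool", "body": {
  "increments": [
    [-1,[-0.0918,0.0584,0],0],
    [-1,[-0.0918,0.0584,0],0],
    [-1,[-0.0918,0.0584,0],0],
    [-1,[-0.0918,0.0584,0],0],
    [-1,[-0.0918,0.0584,0],0],
    [-1,[-0.0918,0.0584,0],0],
    [-1,[0,0,0.04],0],
    [-1,[0,0,0],0],
    [-1,[0,0,0],0]
  ]
}}

```text
clock: 7.7
position: [524.9, 96.1, 80.2]
ee_rot: [0.751, -0.66, 0.0, 0.0]
contact_force: [-1.0, 0.4, -4.8]
gripper_width: 48.6
```

```bash
python3 - <<'E'
from h import *
plan(523.3,96.5,19,-82.5)
for n in ["top","wrist"]:
  cv2.imwrite(f"pics/{n}2.png",get_image(n)[:,:,::-1])
im=cv2.imread("pics/top2.png"); cv2.imwrite("pics/top2z.png",cv2.resize(im[180:330,180:380],(800,600),interpolation=cv2.INTER_CUBIC))
E
```

```text
pos [524.9  96.1  80.2] yaw -82.57 tilt 0.01
turn deg -0.07 units -0.0006 | shift in target axes mm [-0.6  1.5 61.2] units [-0.0022  0.0051  0.2039]
```

View pics/wrist2.png

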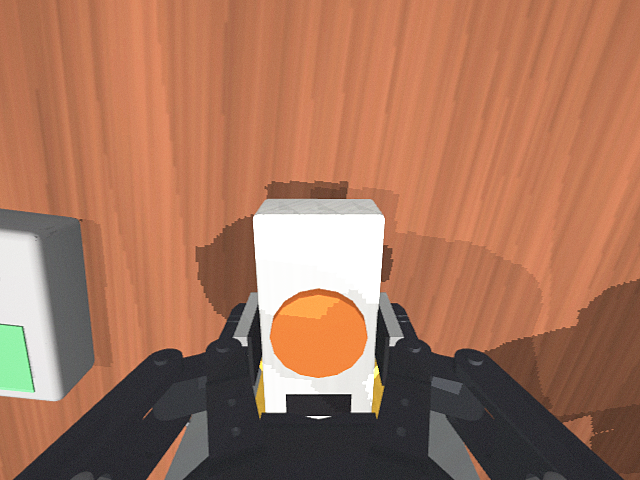

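View pics/top2z.png

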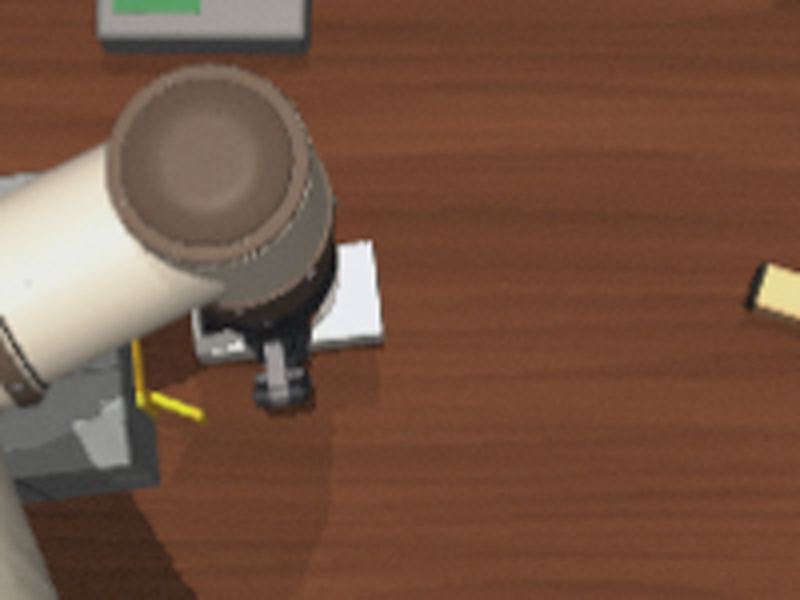

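The wrist view shows the carrier held square, with a yellow cheek at (262,395) and at (378,390), symmetric about it. I'll lower it and release.

Call:
{"method": "drive_tool", "body": {
  "increments": [
    [-1,[-0.002,0.005,0.07],0],
    [-1,[0,0,0.07],0],
    [-1,[0,0,0.045],0],
    [-1,[0,0,0.016],0],
    [-1,[0,0,0],0],
    [-1,[0,0,0],0]
  ]
}}

```text
clock: 8.55
position: [523.4, 97.2, 20.7]
ee_rot: [0.752, -0.66, 0.0, -0.001]
contact_force: [0.6, -0.5, -4.6]
gripper_width: 48.7
```

```bash
python3 - <<'E'
from h import *
plan(523.3,96.5,18.5,-82.5);print(read_state()["contact_force"])
E
```

```text
pos [523.4  97.2  20.7] yaw -82.54 tilt 0.09
turn deg -0.04 units -0.0004 | shift in target axes mm [0.7 0.2 2.2] units [0.0024 0.0007 0.0074]
[ 0.56794575 -0.49761013 -4.61686859]
```

Still carrying the weight at about 2 mm up, so I'll lower a little more and then open.

Call:
{"method": "drive_tool", "body": {
  "increments": [
    [-1,[0,0,0.008],0],
    [-1,[0,0,0],0],
    [0.2,[0,0,0],0],
    [1,[0,0,0],0],
    [1,[0,0,0],0],
    [1,[0,0,0],0],
    [1,[0,0,0],0],
    [1,[0,0,-0.05],0],
    [1,[0,0,-0.1],0],
    [1,[0,0,-0.1],0],
    [1,[0.05,0,-0.15],0],
    [1,[0.1,0,-0.15],0],
    [1,[0.1,0,0],0],
    [1,[0.1,0,0],0]
  ]
}}

```text
clock: 10.3
position: [536.7, -7.9, 184.7]
ee_rot: [0.752, -0.66, 0.001, -0.001]
contact_force: [-0.1, -0.6, -0.7]
gripper_width: 85.3
```

```bash
python3 - <<'E'
from h import *
plan(495,-317.5,150,-108)
E
```

```text
pos [536.7  -7.9 184.7] yaw -82.53 tilt 0.19
turn deg 25.47 units 0.2222 | shift in target axes mm [307.3 -56.   34.7] units [ 1.0244 -0.1868  0.1158]
```

Call:
{"method": "drive_tool", "body": {
  "increments": [
    [1,[0,0,0],0.0741],
    [1,[0,0,0],0.0741],
    [1,[0,0,0],0.074],
    [1,[0.1281,-0.0233,0],0],
    [1,[0.1281,-0.0233,0],0],
    [1,[0.1281,-0.0233,0],0],
    [1,[0.1281,-0.0233,0],0],
    [1,[0.1281,-0.0233,0],0],
    [1,[0.1281,-0.0233,0],0],
    [1,[0.1281,-0.0233,0],0],
    [1,[0.1281,-0.0233,0],0],
    [1,[0,0,0],0],
    [1,[0,0,0],0]
  ]
}}

```text
clock: 11.92
position: [494.3, -316.6, 183.2]
ee_rot: [-0.588, 0.809, -0.0, 0.0]
contact_force: [0.5, 0.4, 0.0]
gripper_width: 85.5
```

```bash
python3 - <<'E'
from h import *
np.set_printoptions(precision=1,suppress=True)
plan(495,-317.5,68,-108)
c=calibration("wrist"); im=get_image("wrist")[:,:,::-1].copy(); cv2.imwrite("pics/w3.png",im)
hsv=cv2.cvtColor(im,cv2.COLOR_BGR2HSV); H,S,V=[hsv[:,:,i].astype(int) for i in range(3)]
for b,s,ce in blobs((H>100)&(H<130)&(S>120)&(V>200),300): r,bx=rect(b); print("blue",s,ce,cast(c,ce,86),bx.tolist(),cast(c,bx,86))
c=calibration("top");im=get_image("top")[:,:,::-1].copy();cv2.imwrite("pics/top3.png",im)
cv2.imwrite("pics/top3z.png",cv2.resize(im[200:310,190:310],(654,600),interpolation=cv2.INTER_CUBIC))
hsv=cv2.cvtColor(im,cv2.COLOR_BGR2HSV); H,S,V=[hsv[:,:,i].astype(int) for i in range(3)]
for b,s,ce in blobs((H>8)&(H<20)&(S>190)&(V>190),60): 
  P=cast(c,ce,36)[0]; print("orange",s,P)
  d=np.array([-.1305,.9914]); q=P[:2]-np.array([512.2,180.8]); print("shield xy",q@d, q@np.array([-d[1],d[0]]))
for b,s,ce in blobs((S<30)&(V>205),200):
  r,bx=rect(b); Q=cast(c,bx,30)[:,:2]; print("white",s,Q.tolist())
E
```

```text
pos [ 494.3 -316.6  183.2] yaw -108.03 tilt 0.03
turn deg -0.03 units -0.0003 | shift in target axes mm [  0.6  -0.9 115.2] units [ 0.  -0.   0.4]
blue [ 301  207   30   63 1442] [315.3 242.1] [[ 495.3 -319.8   86. ]] [[301.0, 207.0], [330.0, 207.0], [330.0, 269.0], [301.0, 269.0]] [[ 496.7 -348.    86. ]
 [ 477.2 -341.6   86. ]
 [ 491.5 -295.9   86. ]
 [ 512.3 -302.6   86. ]]
orange [245 252  16  14 145] [525.8  96.5  36. ]
shield xy -85.35017330946314 -2.460594944387898
white [ 157   24   65   54 1153] [[1019.7718005603788, 372.72734458908843], [1160.957087683815, 235.62179891119123], [1088.3790697809486, 176.0378015768576], [950.776921185834, 312.32827480236926]]
white [ 349   24   66   55 2359] [[1103.940534181413, -125.52569137429984], [1105.959106592334, -284.9557089699354], [960.9541096441835, -278.38220509294007], [959.4867024357318, -123.15284290788256]]
white [  0  28  38  28 474] [[1107.2564545740618, 756.0837411574277], [1107.4253057076946, 653.9751209511012], [1035.0752236440032, 641.5548462142239], [1034.2188544903836, 742.0118815181559]]
white [ 541   28   60   55 1607
[... 1422 characters left out ...]
9322, -328.6158677203286], [633.7521871832325, -418.7946202430877], [588.4046796574776, -402.77372246906947]]
white [230 247  46  26 556] [[540.1047799956947, 148.88893532353947], [552.4442076070858, 50.90303726380023], [506.23606889672476, 44.794830573256334], [493.97555957105135, 142.14063330408038]]
white [ 190  406   87   60 2943] [[132.81036795379435, 228.87158498948773], [208.81095318980675, 204.91994213499976], [155.96560723261894, 36.58460964294066], [80.95977945869714, 61.33968110481629]]
white [ 274  434  121   46 3213] [[80.66109719396411, 48.04058458750809], [151.0101815452151, 26.963854631264002], [79.43463847212601, -212.61655906957097], [9.684289442274007, -190.2930606856295]]
```

View pics/w3.png

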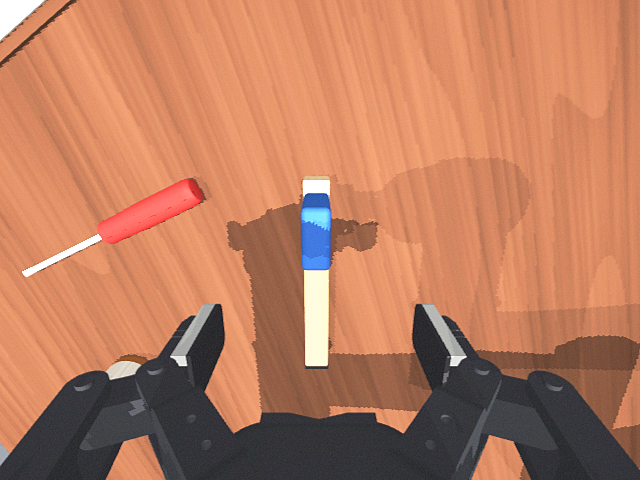

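View pics/top3z.png

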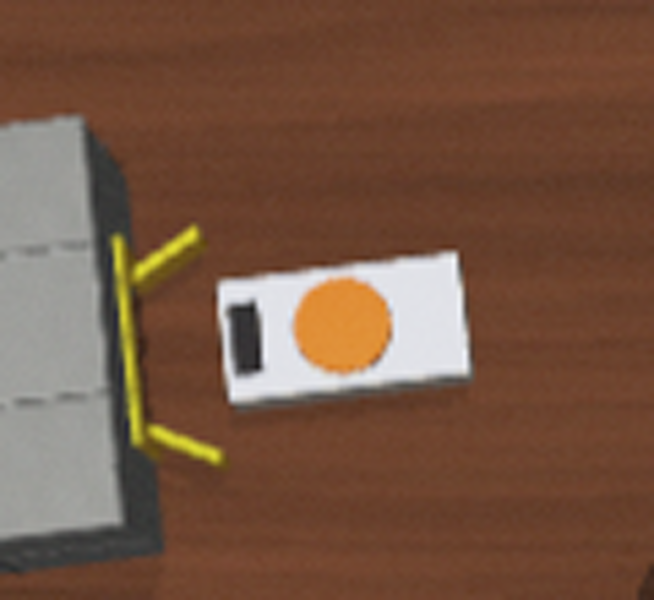

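The wrist view shows the stick handle centred between the open jaws at (315,240). The top view shows the carrier lined up with the mouth to within about 1 mm. Next I'll grasp the handle.

Call:
{"method": "drive_tool", "body": {
  "increments": [
    [1,[0.003,-0.004,0.1],0],
    [1,[0,0,0.1],0],
    [1,[0,0,0.1],0],
    [1,[0,0,0.08],0],
    [1,[0,0,0.045],0],
    [1,[0,0,0],0],
    [1,[0,0,0],0],
    [-1,[0,0,0],0],
    [-1,[0,0,0],0],
    [-1,[0,0,0],0],
    [-1,[0,0,0],0],
    [-1,[0,0,0],0],
    [-1,[0,0,0],0],
    [-1,[0,0,0],0],
    [-1,[0,0,0],0]
  ]
}}

```text
clock: 13.9
position: [495.7, -318.2, 55.4]
ee_rot: [-0.588, 0.809, -0.0, 0.0]
contact_force: [-0.1, -0.7, 3.8]
gripper_width: 21.3
```

```bash
python3 - <<'E'
from h import *
plan(495,-318,80,-82.5); print(read_state()["contact_force"])
E
```

```text
pos [ 495.7 -318.2   55.4] yaw -108.0 tilt 0.04
turn deg -25.5 units -0.2225 | shift in target axes mm [ -0.3   0.6 -24.6] units [-0.0009  0.0021 -0.0819]
[-0.05254161 -0.66035762  3.84104206]
```

Call:
{"method": "drive_tool", "body": {
  "increments": [
    [-1,[0,0,-0.05],0],
    [-1,[0,0,-0.05],0],
    [-1,[0,0,0],-0.0742],
    [-1,[0,0,0],-0.0742],
    [-1,[0,0,0],-0.0741],
    [-1,[0,0,0],0],
    [-1,[0,0,0],0]
  ]
}}

```text
clock: 14.78
position: [495.4, -318.0, 85.5]
ee_rot: [0.751, -0.66, 0.0, -0.0]
contact_force: [0.1, -0.0, -1.9]
gripper_width: 21.6
```

```bash
python3 - <<'E'
from h import *
plan(554.6,-141.4,58,-82.5); s=read_state(); print(s["contact_force"],s["gripper_width"])
E
```

```text
pos [ 495.4 -318.    85.5] yaw -82.64 tilt 0.02
turn deg -0.14 units -0.0012 | shift in target axes mm [-167.4  -81.7   27.5] units [-0.5578 -0.2724  0.0917]
[ 0.14155279 -0.0408541  -1.85675291] 21.626685951528184
```

Call:
{"method": "drive_tool", "body": {
  "increments": [
    [-1,[-0.105,-0.0545,0],-0.0012],
    [-1,[-0.105,-0.0545,0],0],
    [-1,[-0.105,-0.0545,0],0],
    [-1,[-0.105,-0.0545,0],0],
    [-1,[-0.105,-0.0545,0],0],
    [-1,[0,0,0.06],0],
    [-1,[0,0,0.03],0],
    [-1,[0,0,0],0],
    [-1,[0,0,0],0]
  ]
}}

```text
clock: 15.9
position: [555.8, -151.6, 58.6]
ee_rot: [0.752, -0.659, 0.0, -0.0]
contact_force: [-0.1, -0.6, -2.0]
gripper_width: 21.6
```

```bash
python3 - <<'E'
from h import *
np.set_printoptions(precision=1,suppress=True)
plan(554.6,-141.4,57.5,-82.5); s=read_state(); print(s["contact_force"],s["gripper_width"])
for n,(a,b,e,f) in dict(top=(190,320,180,400),scene=(130,330,200,450)).items():
    im=get_image(n)[:,:,::-1].copy(); cv2.imwrite(f"pics/{n}4.png",im)
    im=im[a:b,e:f]; k=800/im.shape[1]; cv2.imwrite(f"pics/{n}4z.png",cv2.resize(im,None,fx=k,fy=k,interpolation=cv2.INTER_CUBIC)[:600])
    im=cv2.imread(f"pics/{n}4.png");c=calibration(n)
    hsv=cv2.cvtColor(im,cv2.COLOR_BGR2HSV); H,S,V=[hsv[:,:,i].astype(int) for i in range(3)]
    for b,s,ce in blobs((H>15)&(H<28)&(S>60)&(S<150)&(V>160),200): r,bx=rect(b);print("wood",s,cast(c,bx,28)[:,:2].tolist())
E
```

```text
pos [ 555.8 -151.6   58.6] yaw -82.43 tilt 0.04
turn deg 0.07 units 0.0006 | shift in target axes mm [-10.3  -0.1   1.1] units [-0. -0.  0.]
[-0.1 -0.6 -2. ] 21.618692065745165
wood [312 243  40  15 314] [[550.4440084247656, -33.35994031049626], [561.868843089384, -122.04208712695097], [539.8728622566326, -124.49134438161428], [528.5281526203526, -36.07857728357961]]
wood [272 196  70  34 670] [[563.0686210543399, -127.10528046108101], [540.9430244437044, -133.74540169702436], [523.30967929187, 4.806027191072644], [544.9688528291382, 9.969437920688733]]
```

View pics/top4z.png

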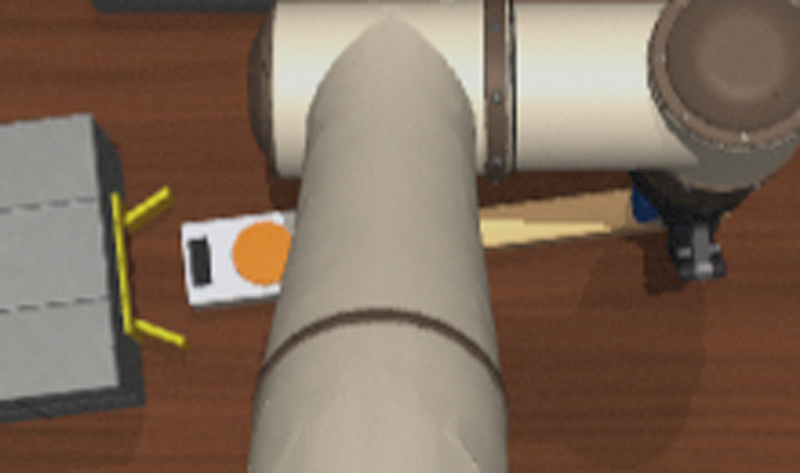

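View pics/scene4z.png

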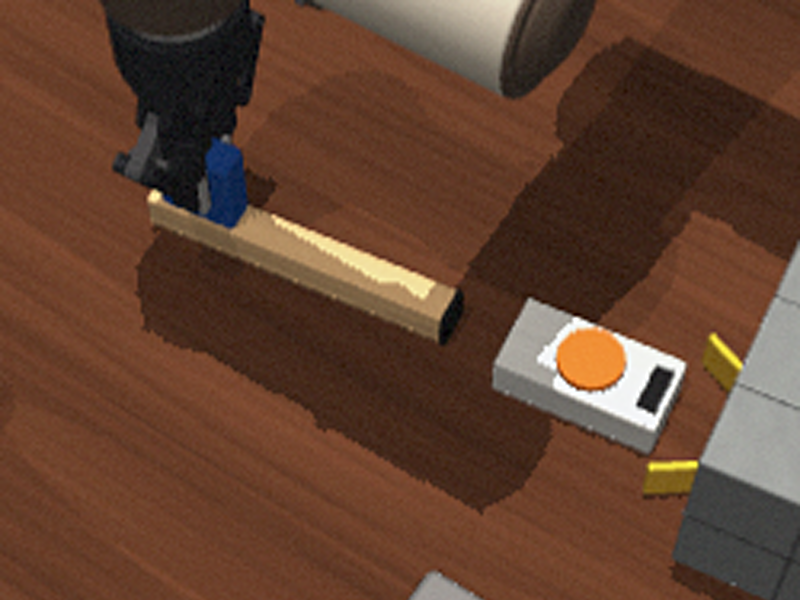

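The nose is about 35 mm behind the carrier and on the centre line, with the sole about 3 mm up. I'll start the feed gently and watch the force.

Call:
{"method": "drive_tool", "body": {
  "increments": [
    [-1,[-0.04,0,0],0],
    [-1,[-0.04,0,0],0],
    [-1,[-0.02,0,0],0],
    [-1,[-0.015,0,0],0],
    [-1,[-0.015,0,0],0],
    [-1,[-0.015,0,0],0],
    [-1,[-0.015,0,0],0],
    [-1,[-0.015,0,0],0],
    [-1,[-0.015,0,0],0]
  ]
}}

```text
clock: 17.12
position: [548.1, -94.4, 58.2]
ee_rot: [0.753, -0.659, 0.0, -0.0]
contact_force: [-0.4, -3.5, -0.5]
gripper_width: 21.5
```

```bash
cat >> h.py <<'E'
M=np.array([512.2,180.8]); D=np.array([-.1305,.9914]); N=np.array([-.9914,-.1305])
def sh(p): q=np.asarray(p)[:2]-M; return np.array([q@D,q@N])
def rep():
    s=read_state(); e=sh(s["position"]); F=s["contact_force"]
    print("t",round(float(s["clock"]),2),"handle sh",e.round(1),"nose x",round(e[0]+165,1),"z",s["position"][2].round(1),"F push",round(-F[:2]@D,1),"lat",round(F[:2]@N,1),"z",F[2].round(1),"w",round(s["gripper_width"],1))
E
python3 - <<'E'
from h import *
rep()
im=get_image("scene")[:,:,::-1].copy(); im=im[150:350,250:500];cv2.imwrite("pics/s5.png",cv2.resize(im,(750,600),interpolation=cv2.INTER_CUBIC))
E
```

```text
t 17.12 handle sh [-277.6    0.3] nose x -112.6 z 58.2 F push 3.4 lat 0.8 z -0.5 w 21.5
```

View pics/s5.png

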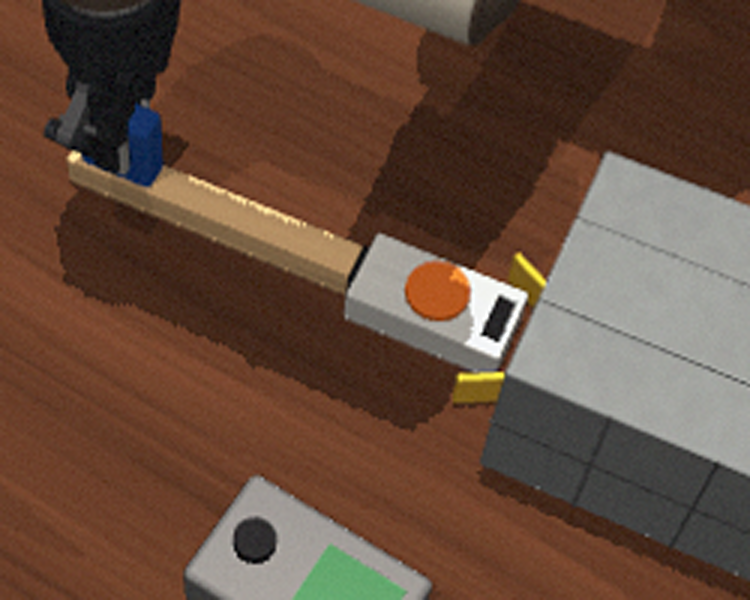

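The carrier is in contact with the stick and running square between the cheeks, with a push of about 3.4 N. I'll continue.

Call:
{"method": "drive_tool", "body": {
  "increments": [
    [-1,[-0.015,0,0],0],
    [-1,[-0.015,0,0],0],
    [-1,[-0.015,0,0],0],
    [-1,[-0.015,0,0],0],
    [-1,[-0.015,0,0],0],
    [-1,[-0.015,0,0],0],
    [-1,[-0.015,0,0],0],
    [-1,[-0.015,0,0],0]
  ]
}}

```text
clock: 18.18
position: [543.2, -58.8, 58.2]
ee_rot: [0.753, -0.659, 0.0, 0.0]
contact_force: [0.9, -4.9, -0.9]
gripper_width: 21.3
```

```bash
python3 - <<'E'
from h import *
rep()
E
```

```text
t 18.18 handle sh [-241.5    0.5] nose x -76.5 z 58.2 F push 5.0 lat -0.3 z -0.9 w 21.3
```

Call:
{"method": "drive_tool", "body": {
  "increments": [
    [-1,[-0.015,0,0],0],
    [-1,[-0.015,0,0],0],
    [-1,[-0.015,0,0],0],
    [-1,[-0.015,0,0],0],
    [-1,[-0.015,0,0],0],
    [-1,[-0.015,0,0],0],
    [-1,[-0.015,0,0],0],
    [-1,[-0.015,0,0],0],
    [-1,[-0.015,0,0],0],
    [-1,[-0.015,0,0],0],
    [-1,[-0.015,0,0],0],
    [-1,[-0.015,0,0],0]
  ]
}}

```text
clock: 19.68
position: [535.7, -5.3, 58.1]
ee_rot: [0.753, -0.659, -0.0, 0.0]
contact_force: [2.0, -5.5, -0.3]
gripper_width: 21.6
```

```bash
python3 - <<'E'
from h import *
rep()
im=get_image("scene")[:,:,::-1].copy(); cv2.imwrite("pics/scene6.png",im);im=im[150:350,300:550];cv2.imwrite("pics/s6.png",cv2.resize(im,(750,600),interpolation=cv2.INTER_CUBIC))
E
```

```text
t 19.68 handle sh [-187.6    1. ] nose x -22.6 z 58.1 F push 5.7 lat -1.3 z -0.3 w 21.6
```

View pics/s6.png

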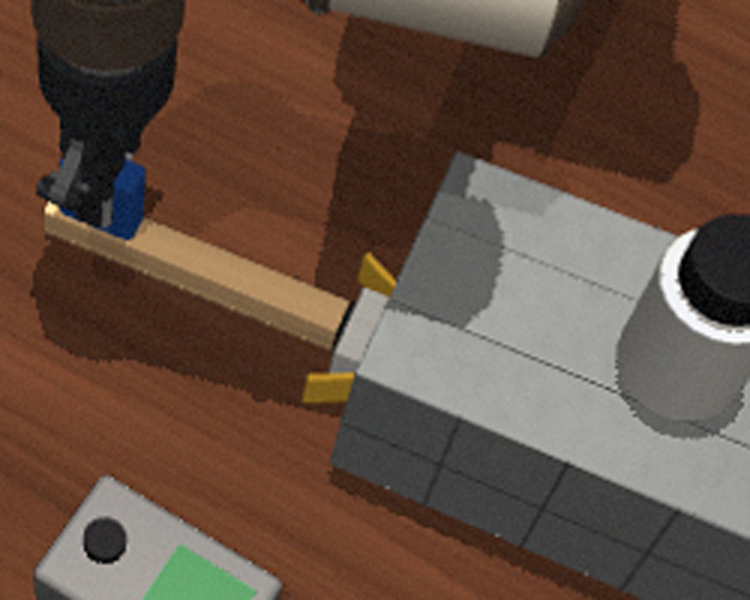

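Call:
{"method": "drive_tool", "body": {
  "increments": [
    [-1,[-0.015,-0.002,0],0],
    [-1,[-0.015,-0.001,0],0],
    [-1,[-0.015,0,0],0],
    [-1,[-0.015,0,0],0],
    [-1,[-0.015,0,0],0],
    [-1,[-0.015,0,0],0],
    [-1,[-0.015,0,0],0],
    [-1,[-0.015,0,0],0],
    [-1,[-0.015,0,0],0],
    [-1,[-0.015,0,0],0],
    [-1,[-0.015,0,0],0],
    [-1,[-0.015,0,0],0],
    [-1,[-0.012,0,0],0]
  ]
}}

```text
clock: 21.35
position: [528.7, 51.7, 58.1]
ee_rot: [0.752, -0.659, -0.0, 0.001]
contact_force: [0.8, -4.4, 1.3]
gripper_width: 21.6
```

```bash
python3 - <<'E'
from h import *
rep()
im=get_image("scene")[:,:,::-1].copy(); cv2.imwrite("pics/scene7.png",im);a=im[280:350,540:610];b=cv2.imread("pics/scene0.png")[280:350,540:610];cv2.imwrite("pics/s7.png",cv2.resize(np.hstack([b,a]),(800,400),interpolation=cv2.INTER_CUBIC))
E
```

```text
t 21.35 handle sh [-130.2    0.5] nose x 34.8 z 58.1 F push 4.5 lat -0.2 z 1.3 w 21.6
```

View pics/s7.png

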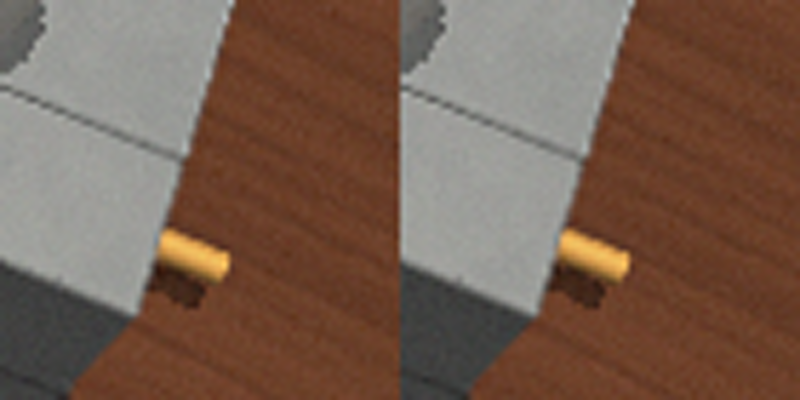

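The brass tail is still unmoved, so I'll go on in smaller steps.

Call:
{"method": "drive_tool", "body": {
  "increments": [
    [-1,[-0.008,0,0],0],
    [-1,[-0.008,0,0],0],
    [-1,[-0.008,0,0],0],
    [-1,[-0.008,0,0],0]
  ]
}}

```text
clock: 21.9
position: [527.5, 61.0, 58.0]
ee_rot: [0.752, -0.659, -0.0, 0.001]
contact_force: [2.0, -5.2, 1.3]
gripper_width: 21.4
```

Call:
{"method": "drive_tool", "body": {
  "increments": [
    [-1,[-0.008,0,0],0],
    [-1,[-0.008,0,0],0],
    [-1,[-0.008,0,0],0]
  ]
}}

```text
clock: 22.28
position: [526.5, 68.2, 57.9]
ee_rot: [0.752, -0.659, -0.0, 0.001]
contact_force: [1.0, -4.6, 0.3]
gripper_width: 21.3
```

Call:
{"method": "drive_tool", "body": {
  "increments": [
    [-1,[-0.008,0,0],0],
    [-1,[-0.008,0,0],0]
  ]
}}

```text
clock: 22.52
position: [525.9, 73.0, 57.9]
ee_rot: [0.752, -0.659, -0.0, 0.001]
contact_force: [0.4, -5.4, -0.0]
gripper_width: 21.4
```

Call:
{"method": "drive_tool", "body": {
  "increments": [
    [-1,[-0.008,0,0],0],
    [-1,[-0.008,0,0],0]
  ]
}}

```text
clock: 22.78
position: [525.2, 77.7, 57.9]
ee_rot: [0.752, -0.659, -0.0, 0.001]
contact_force: [-0.3, -5.2, -0.6]
gripper_width: 21.4
```

Call:
{"method": "drive_tool", "body": {
  "increments": [
    [-1,[-0.008,0,0],0],
    [-1,[-0.008,0,0],0]
  ]
}}

```text
clock: 23.02
position: [524.5, 81.7, 58.1]
ee_rot: [0.752, -0.659, -0.0, 0.001]
contact_force: [1.5, -10.6, 1.8]
gripper_width: 21.6
```

The force rose from 5 to 10.6 N, so the carrier has reached the plunger, with about 11–12 mm left to go.

Call:
{"method": "drive_tool", "body": {
  "increments": [
    [-1,[-0.006,0,0],0],
    [-1,[-0.006,0,0],0]
  ]
}}

```text
clock: 23.28
position: [524.0, 84.9, 58.1]
ee_rot: [0.752, -0.659, -0.0, 0.002]
contact_force: [0.8, -10.9, 2.5]
gripper_width: 21.1
```

Call:
{"method": "drive_tool", "body": {
  "increments": [
    [-1,[-0.006,0,0],0],
    [-1,[-0.006,0,0],0]
  ]
}}

```text
clock: 23.52
position: [523.5, 88.4, 58.1]
ee_rot: [0.752, -0.659, -0.0, 0.002]
contact_force: [1.3, -10.3, 1.8]
gripper_width: 21.0
```

Call:
{"method": "drive_tool", "body": {
  "increments": [
    [-1,[-0.005,0,0],0]
  ]
}}

```text
clock: 23.65
position: [523.3, 89.9, 58.1]
ee_rot: [0.752, -0.659, -0.0, 0.002]
contact_force: [1.6, -10.0, 1.9]
gripper_width: 21.5
```

Call:
{"method": "drive_tool", "body": {
  "increments": [
    [-1,[-0.004,0,0],0]
  ]
}}

```text
clock: 23.78
position: [523.1, 91.1, 58.1]
ee_rot: [0.752, -0.659, -0.0, 0.002]
contact_force: [1.8, -9.8, 1.4]
gripper_width: 21.5
```

Call:
{"method": "drive_tool", "body": {
  "increments": [
    [-1,[-0.004,0,0],0]
  ]
}}

```text
clock: 23.9
position: [522.9, 92.2, 58.1]
ee_rot: [0.752, -0.659, -0.0, 0.002]
contact_force: [1.1, -10.7, 1.9]
gripper_width: 21.3
```

Call:
{"method": "drive_tool", "body": {
  "increments": [
    [-1,[-0.004,0,0],0]
  ]
}}

```text
clock: 24.02
position: [522.8, 92.7, 58.3]
ee_rot: [0.752, -0.659, 0.0, 0.002]
contact_force: [3.9, -15.9, 3.2]
gripper_width: 21.3
```

Force is rising steeply now, at 15.9 N. I'll take one more very small step and hold.

Call:
{"method": "drive_tool", "body": {
  "increments": [
    [-1,[-0.002,0,0],0]
  ]
}}

```text
clock: 24.15
position: [522.7, 92.8, 58.4]
ee_rot: [0.752, -0.659, 0.0, 0.002]
contact_force: [3.1, -17.5, 3.8]
gripper_width: 21.4
```

Call:
{"method": "drive_tool", "body": {
  "increments": [
    [-1,[0,0,0],0]
  ]
}}

```text
clock: 24.28
position: [522.7, 92.7, 58.3]
ee_rot: [0.752, -0.659, 0.0, 0.002]
contact_force: [2.9, -14.5, 3.3]
gripper_width: 21.3
```

```bash
python3 - <<'E'
from h import *
rep()
im=get_image("scene")[:,:,::-1].copy(); cv2.imwrite("pics/scene8.png",im);a=im[280:350,540:610];b=cv2.imread("pics/scene0.png")[280:350,540:610];cv2.imwrite("pics/s8.png",cv2.resize(np.hstack([b,a]),(800,400),interpolation=cv2.INTER_CUBIC))
c=calibration("scene")
for I in (b,a):
    hsv=cv2.cvtColor(I.copy(),cv2.COLOR_BGR2HSV);H,S,V=[hsv[:,:,i].astype(int) for i in range(3)]
    m=(H>10)&(H<25)&(S>120)&(V>150); bl=max(blobs(m,10),key=lambda q:q[1][4]); p=np.argwhere(bl[0])[:,::-1]+np.array([540,280]); q=p[p[:,0]>=p[:,0].max()-1].mean(0); print(bl[1],sh(cast(c,q,20)[0]))
E
```

```text
t 24.27 handle sh [-88.7   1.1] nose x 76.3 z 58.3 F push 14.8 lat -1.0 z 3.3 w 21.3
[28 40 12  9 62] [278.79654583   1.39612616]
[28 40 19 12 99] [291.13536267   1.21737571]
```

View pics/s8.png

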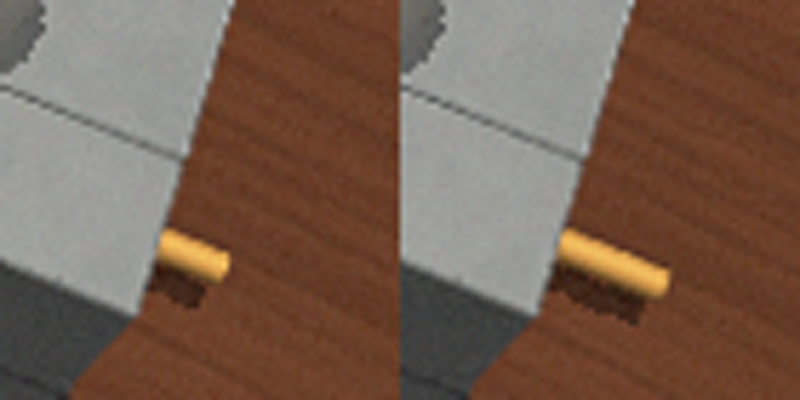

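The tail has moved 12.3 mm (278.8 → 291.1), so the plunger is home. Now I'll draw the stick straight out.

Call:
{"method": "drive_tool", "body": {
  "increments": [
    [-1,[0.01,0,0],0],
    [-1,[0.02,0,0],0],
    [-1,[0.03,0,0],0],
    [-1,[0.03,0,0],0],
    [-1,[0.03,0,0],0],
    [-1,[0.04,0,0],0],
    [-1,[0.04,0,0],0],
    [-1,[0.04,0,0],0],
    [-1,[0.04,0,0],0],
    [-1,[0.05,0,0],0],
    [-1,[0.05,0,0],0],
    [-1,[0.05,0,0],0],
    [-1,[0.05,0,0],0],
    [-1,[0.05,0,0],0],
    [-1,[0.03,0,0],0],
    [-1,[0,0,0],0],
    [-1,[0,0,0],0]
  ]
}}

```text
clock: 26.45
position: [545.8, -70.8, 58.1]
ee_rot: [0.753, -0.658, -0.0, -0.0]
contact_force: [-0.4, -0.6, -2.7]
gripper_width: 21.3
```

```bash
python3 - <<'E'
from h import *
rep(); plan(*read_state()["position"],-82.5)
im=get_image("scene")[:,:,::-1].copy(); cv2.imwrite("pics/scene9.png",im);cv2.imwrite("pics/s9.png",cv2.resize(im[130:330,240:490],(750,600),interpolation=cv2.INTER_CUBIC))
E
```

```text
t 26.45 handle sh [-253.8   -0.4] nose x -88.8 z 58.1 F push 0.6 lat 0.4 z -2.7 w 21.3
pos [545.8 -70.8  58.1] yaw -82.37 tilt 0.0
turn deg 0.13 units 0.0012 | shift in target axes mm [0. 0. 0.] units [0. 0. 0.]
```

View pics/s9.png

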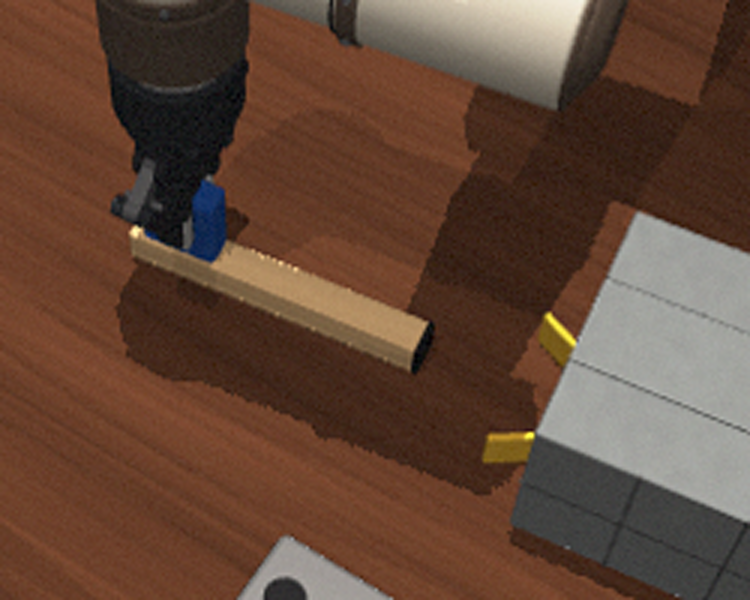

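Call:
{"method": "drive_tool", "body": {
  "increments": [
    [-1,[0,0,0.005],0],
    [-1,[0,0,0.003],0],
    [-1,[0,0,0.001],0],
    [-1,[0,0,0],0]
  ]
}}

```text
clock: 27.0
position: [545.8, -70.9, 55.4]
ee_rot: [0.753, -0.659, -0.0, -0.0]
contact_force: [-0.5, 0.0, -1.4]
gripper_width: 21.2
```

Force z went from -2.7 to -1.4 N, so the sole is just touching. I'll release slowly and retreat.

Call:
{"method": "drive_tool", "body": {
  "increments": [
    [-1,[0,0,0.001],0],
    [-1,[0,0,0],0],
    [0,[0,0,0],0],
    [0,[0,0,0],0],
    [0.6,[0,0,0],0],
    [0.6,[0,0,0],0],
    [0.6,[0,0,-0.03],0],
    [0.6,[0,0,-0.06],0],
    [0.6,[0,0,-0.1],0],
    [0.6,[0,0,-0.1],0],
    [0.6,[0,0,-0.1],0],
    [0.6,[0.1,0,-0.1],0],
    [0.6,[0.1,0,0],0],
    [0.6,[0.1,0,0],0],
    [0.6,[0.1,0,0],0],
    [0.6,[0.1,0,0],0],
    [0.6,[0.1,0,0],0],
    [0.6,[0,0,0],0]
  ]
}}

```text
clock: 29.25
position: [569.5, -251.1, 202.3]
ee_rot: [0.752, -0.66, 0.0, -0.0]
contact_force: [-0.6, -0.1, 0.6]
gripper_width: 68.6
```

```bash
python3 - <<'E'
from h import *
np.set_printoptions(precision=1,suppress=True)
print(read_state()["contact_force"],read_state()["position"])
for n,(a,b,e,f) in dict(top=(190,320,180,400),scene=(130,330,240,490)).items():
    im=get_image(n)[:,:,::-1].copy(); cv2.imwrite(f"pics/{n}A.png",im)
    im=im[a:b,e:f]; k=750/im.shape[1]; cv2.imwrite(f"pics/{n}Az.png",cv2.resize(im,None,fx=k,fy=k,interpolation=cv2.INTER_CUBIC)[:600])
    im=cv2.imread(f"pics/{n}A.png");c=calibration(n)
    hsv=cv2.cvtColor(im,cv2.COLOR_BGR2HSV); H,S,V=[hsv[:,:,i].astype(int) for i in range(3)]
    for b,s,ce in blobs((H>15)&(H<28)&(S>60)&(S<150)&(V>170),200): r,bx=rect(b);print("wood",[sh(q).round(1).tolist() for q in cast(c,bx,26)])
    for b,s,ce in blobs((H>105)&(H<130)&(S>150)&(V>80),60): print("blue",s,sh(cast(c,ce,80)[0]))
    if n=="scene":
        m=((H>10)&(H<25)&(S>120)&(V>150)); m[:280]=0;m[350:]=0;m[:,:540]=0;m[:,610:]=0
        bl=max(blobs(m,10),key=lambda q:q[1][4]); p=np.argwhere(bl[0])[:,::-1]; print("tail",bl[1],sh(cast(c,p[p[:,0]>=p[:,0].max()-1].mean(0),20)[0]))
E
```

```text
[-0.6 -0.1  0.6] [ 569.5 -251.1  202.3]
wood [[-93.6, -12.6], [-188.1, -12.4], [-188.0, 12.0], [-93.8, 11.8]]
blue [   0  301   54   61 2061] [420.6 102.1]
wood [[-230.1, -12.5], [-233.1, 11.9], [-93.8, 11.0], [-92.2, -12.7]]
blue [287 185  28  33 578] [-249.   -12.4]
tail [568 320  19  12  99] [291.1   1.2]
```

View pics/topAz.png

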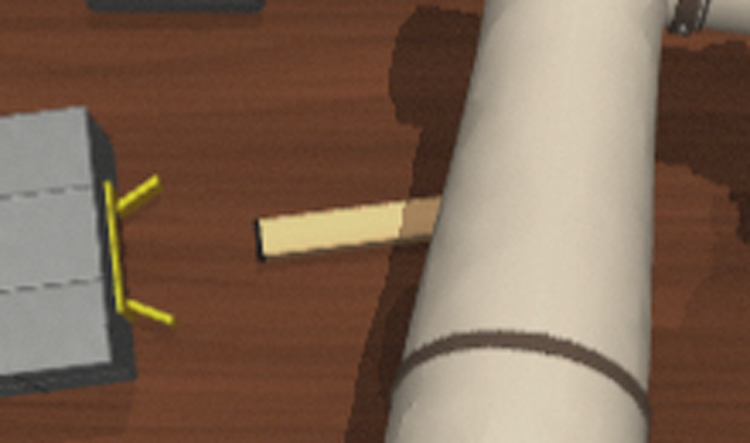

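View pics/sceneAz.png

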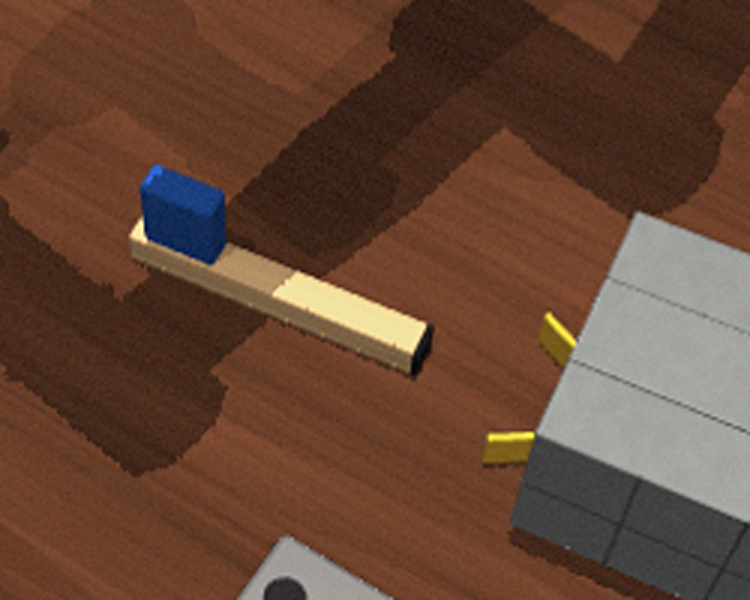

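The stick is standing level, with its nose about 92 mm before the mouth. The tail is still at 291, i.e. home. The shutter can't be seen from either fixed camera, so I'll use the wrist camera: turn 90° and look at the mouth from above and in front.

Call:
{"method": "drive_tool", "body": {
  "increments": [
    [0.6,[0,0,0],-0.0873],
    [0.6,[0,0,0],-0.0873],
    [0.6,[0,0,0],-0.0873],
    [0.6,[0,0,0],-0.0873],
    [0.6,[0,0,0],-0.0873],
    [0.6,[0,0,0],-0.0873],
    [0.6,[0,0,0],-0.0873],
    [0.6,[0,0,0],-0.0873],
    [0.6,[0,0,0],-0.0873],
    [0.6,[0,0,0],0]
  ]
}}

```text
clock: 30.6
position: [569.7, -248.3, 202.5]
ee_rot: [0.998, 0.066, 0.0, -0.0]
contact_force: [0.7, -0.1, 0.8]
gripper_width: 68.6
```

```bash
python3 - <<'E'
from h import *
plan(445.9,41,110,7.5)
E
```

```text
pos [ 569.7 -248.3  202.5] yaw 7.62 tilt 0.02
turn deg 0.12 units 0.001 | shift in target axes mm [ -85.  -303.    92.5] units [-0.2832 -1.01    0.3085]
```

Call:
{"method": "drive_tool", "body": {
  "increments": [
    [0.6,[-0.142,0,0],0],
    [0.6,[-0.142,0,0],0],
    [0.6,[0,-0.126,0],0],
    [0.6,[0,-0.126,0],0],
    [0.6,[0,-0.126,0],0],
    [0.6,[0,-0.126,0],0],
    [0.6,[0,-0.126,0],0],
    [0.6,[0,-0.126,0],0],
    [0.6,[0,-0.126,0],0],
    [0.6,[0,-0.126,0],0],
    [0.6,[0,0,0.1],0],
    [0.6,[0,0,0.1],0],
    [0.6,[0,0,0.1],0],
    [0.6,[0,0,0],0],
    [0.6,[0,0,0],0]
  ]
}}

```text
clock: 32.48
position: [445.7, 39.4, 113.3]
ee_rot: [0.998, 0.067, 0.001, -0.0]
contact_force: [-0.3, 1.0, -0.0]
gripper_width: 68.2
```

```bash
python3 - <<'E'
from h import *
print(read_state()["position"]); cv2.imwrite("pics/wB.png",get_image("wrist")[:,:,::-1])
E
```

```text
[445.70614848  39.41882177 113.2518801 ]
```

View pics/wB.png

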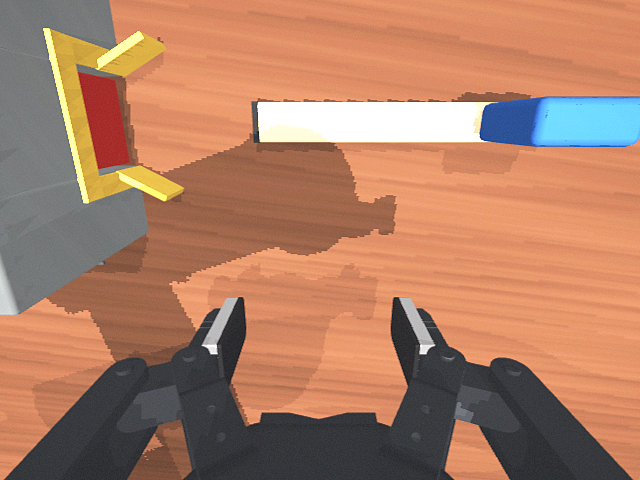

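The red shutter fills the mouth, from about (80,70) to (131,165). I'll check its angle by casting its lower edge, then hand in.

```bash
python3 - <<'E'
from h import *
np.set_printoptions(precision=1,suppress=True)
im=cv2.imread("pics/wB.png"); c=calibration("wrist")
hsv=cv2.cvtColor(im,cv2.COLOR_BGR2HSV); H,S,V=[hsv[:,:,i].astype(int) for i in range(3)]
m=((H<5)|(H>174))&(S>150); m[:,200:]=0
b=max(blobs(m,50),key=lambda q:q[1][4]); p=np.argwhere(b[0])[:,::-1]
r=p[(p[:,1]>105)&(p[:,1]<135)]
e=[(r[r[:,1]==y][:,0].max(),y) for y in range(106,135)]
for z in (0,3,6): print(z,[sh(q) for q in cast(c,np.mean(e,0),z)])
t,cs=cv2.imread("pics/top0.png"),None
a0=cv2.imread("pics/scene0.png").astype(int);a1=cv2.imread("pics/sceneA.png").astype(int);d=abs(a0-a1).max(2)
for n,(x0,x1,y0,y1) in dict(jar=(158,195,230,278),meter=(312,394,308,386),screw=(105,172,155,240)).items(): print(n,np.percentile(d[y0:y1,x0:x1],[50,95]))
print(read_state()["contact_force"]); job_done(); print("handed in")
E
```

```text
0 [array([ 4.7, -1.2])]
3 [array([ 3.1, -1.1])]
6 [array([ 1.4, -1.1])]
jar [3. 9.]
meter [3. 8.]
screw [4. 9.]
[ 0.7 -0.  -0.6]
the job is handed in; nothing more can be done
handed in
```

I set the carrier in front of the mouth and fed it in with the push stick until the plunger was home. Then I drew the stick out, stood it on its sole and handed the job in at about 32.5 s of the 72 s allowed.

**Push:** The force was about 5 N while the carrier slid and about 10 N once it met the plunger. It peaked at 17.7 N in the readings taken at the firm stop, against the 45 N limit.

**Final checks:**
- **Plunger:** the brass tail had moved out 12.3 mm, and it was still there after the stick was withdrawn.
- **Carrier:** from the stick's final position, its middle is about 126 mm inside the mouth and about 1 mm off the centre line. This was not seen directly, as the carrier is hidden inside.
- **Shutter:** it fills the mouth in the wrist camera picture. Its lower edge is about 3 mm behind the mouth, so it hangs shut.
- **Stick:** it looks level on the bench in the picture, with its nose about 92 mm in front of the mouth.
- **Bystanders:** the jar, meter and screwdriver look the same in the scene camera pictures before and after.
- **Robot:** it was touching nothing at hand-in.

None of the final checks failed. The one disagreement was the first reading of the carrier's offset after I set it down. One measurement gave -2.5 mm and another 0 mm, both within the tunnel's 4 mm clearance, and it ran in straight.

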